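Set up the folding viewing box and hold a sample tube tilted in it

ROBOT

A 7-joint arm with a two-finger parallel gripper is mounted at the origin on the work surface. World frame = base frame: x ahead of the robot, y to its left, z up, the work surface at z = 0. Lengths are in m, angles in rad, forces in N, time in s.
With the tool pointing down it reaches from about 0.425 to 1.025 m from the base axis. Payload 9.4 kg.
Tool frame: the origin (TCP) lies at the centre of the arm's flange, where the gripper is bolted on; the fingertips stand 186 mm ahead of it and the grasp point (between the pads) lies 167 mm ahead of it; z points along the fingers, y is the line along which they close (so a half turn about z gives the same grasp; the last joint's range is limited). The gripper opens to 93 mm and grips with 3 to 60 N. Pads are 15 mm wide; open, the fingers measure 128 mm over their backs; the gripper's body (75 mm by 188 mm) begins 65 mm behind the grasp point.
Start: joints at [1.203, 0.599, -0.003, 1.599, 0.002, 0.943, -0.08], TCP at [0.208, -0.695, 0.405] pointing down, gripper open.
Joint ranges: [-2.57, 2.57], [-0.35, 1.97], [-1.29, 1.29], [0.11, 2.56], [-1.05, 4.19], [0.11, 1.86], [-2.63, 2.63]. Speed limits (rad/s): [2.22, 2.22, 3.01, 3.01, 3.14, 3.14, 3.14].

INTERFACE

Orientations are given as a unit quaternion [x, y, z, w].
In Python, from plant import bot, camera, camera_model, spotter gives the robot as it stands.
- The arm moves only by the tool drive_tool, never from a script. Its argument "deltas" is a list of rows, each a list of 3 entries, a list of its own where there are three numbers: the closure, from -1 (fully open) to 1 (shut), so that 0 is half open, then the shift along the tool's x, y, z normalised to -1 to 1, where 1 is 0.03 m, then the turn about the tool's z normalised to -1 to 1, where 1 is 0.12 rad. In form: [[jaw, [x, y, z], spin], ...]. A call has 1 to 20 rows; each row shifts and turns the commanded pose from where the row before left it, along the tool's axes as they then stand; what a row does not reach is not made up. A row lasts 1/12 s, in which the tool goes at most 41.7 mm and 7.16 degrees, less where a joint would pass 70% of its speed; a pose out of reach is approached as far as the arm can. A call with a number of a shift or a turn outside -1 to 1 is refused whole. A call with a gripper value outside its range is refused whole. The fingers move at their own pace and stop on an object; "newtons" is the grip in N (left out, the last holds). Time passes only in rows, so rows that do not move let the fingers close. It gives the time, the measured TCP pose, the force, the opening and the grip force at its end, in the units of the state.
- bot.get_obs(): the state, without advancing time (a new reading comes with each control period).
- camera(name): name is "side" or "top"; returns the picture (384x512x3 uint8, red, green, blue); there is no depth.
- camera_model(name): a dict with "mtx" (3x3 intrinsics, pixels), "R" (3x3) and "t" (3): a world point X has camera coordinates R X + t. Camera axes: x right, y down, z forward; pixel columns grow to the right and rows downward; lengths in m; the calibration is good to about 2 mm. A picture is of the moment at which its call begins. camera_model takes no time and is no camera call.
- bot.finish_job(): hands the job in; it is judged then, once.
Trained networks look in the newest picture that a camera, given by its name, has taken for a name from the list of things; names that differ only in an ending like _2 or _b are one class to them, and where a whole thing is asked for, a point or a joint stands for the part that bears it (a point fixed in the world has none). Each returns a list of dicts, best first, with "conf" (0 to 1); they miss things now and then, are a little off and sometimes report something else, mostly with a low value. They report only what shows in the picture. A call takes as long as a camera call. They do not tell look-alikes from the thing itself.
- spotter.trace(camera, label): "region" (384x512 bool, what is visible of it) and "rect" ([left, top, right, bottom] in pixels, round what is visible of it).
- spotter.place_of(camera, label): "at" ([column, row] in pixels: a listed point, or the origin of a listed thing).
The state is a dict: "time_s": time; "q": joint angles; "qvel": joint speeds; "joint_efforts": joint torques, N m; "tcp_pos": TCP position; "tool_rot": TCP orientation; "wrist_force": force on the tool from outside, world axes, zero at the start; "moment": the same for the moment, N m; "finger_gap": opening from 0.0 (shut) to 1.0 (fully open); "grip_force": force on a finger pad.
Only numpy, scipy, OpenCV 4.12 (cv2) and the standard library are available. Lean on these libraries where they do the work, as an engineer would, in place of code of your own. Each camera call takes 0.05 s, during which the arm holds its last target. There are 200 camera calls.

TASK

First set up the folding viewing box on the bench: raise its left, right and back panels, each of which has a wire handle, until all three stand fully upright. Then take the tall capped tube up out of the rack, tilt it to lean about 45 degrees, cap end uppermost, and hold it still with its pointed tip inside the box, below the top edges of the panels and clear of the lit base and the panels, as if to look for sediment. Finish while holding it there in the gripper; leave the two short tubes in the rack and everything else on the bench alone.

Things in the scene. Friction and masses are not known exactly. Their poses are not given: they have to be found in the camera images.
- viewbox: Folding viewing box, fixed to the bench: a grey light base 140 mm (its x) x 180 mm (its y), 30 mm tall, bright on top, with three hinged panels. Origin: centre of its underside; +z up, +x to the back panel, +y to the left panel; the -x side stays open. Hinge lines 28 mm above the bench: left at y +90 mm, right at y -90 mm, back at x +70 mm. Upright panels end 128 mm above the bench.
- panel_left (a joint): Left panel's angle, rad: 0 flat, pointing outwards (box +y); 1.57 upright, at its stop. Starts at 0 to 0.5. A white sheet 4 mm thick, 140 mm wide, reaching 100 mm from its hinge line. The hinge is stiff (0.16 N m): the panel stays where it is left.
- panel_right (a joint): Right panel's angle, rad: 0 flat, pointing to box -y; 1.57 upright, at its stop. Starts at 0 to 0.5. Same sheet and stiff hinge as the left one.
- panel_back (a joint): Back panel's angle, rad: 0 flat, pointing to box +x; 1.57 upright, at its stop. Starts at 0.25 to 0.7. Same as the left one but 180 mm wide.
- left_grip (a point): Middle of the left panel's wire handle: a round steel bar 8 mm thick, 70 mm long, parallel to its hinge (box x), in the panel's plane 144 mm from the hinge line, with an open gap of 40 mm between bar and panel edge. It can be pinched across from above at any panel angle and turns between the fingers. 28 mm above the bench when flat, 172 mm when upright.
- right_grip (a point): Middle of the right panel's handle bar, same size and place on its panel, parallel to box x.
- back_grip (a point): Middle of the back panel's handle bar, same size and place on its panel, parallel to box y.
- rack: Grey plastic tube rack, fixed to the bench, 62 mm (its x) x 170 mm (its y) x 60 mm tall; origin at the centre of its underside. One row of three square 33 mm wells along its y, 50 mm apart at y = -50, 0 and +50 mm, each holding one tube upright, tip 4 mm above the bench.
- tube: The tall capped tube, to be picked up: 115 mm long, round body 30 mm thick narrowing to a pointed tip over the lowest 15 mm, ribbed screw cap 36 mm wide on the top 14 mm, about 60 g. Origin at its pointed tip, +z along the tube to the cap. It may stand in any of the three wells, its cap top 119 mm above the bench and 30 mm higher than the two short tubes.
- tube_tip (a point): The tube's pointed lower end (same point as the tube's origin).
- stub_a: Short tube, leave it in the rack: same shape and thickness as the tall one but 85 mm long; origin at its tip, +z to the cap.
- stub_b: The other short tube, leave it in the rack: same as the first, 85 mm long.
- beaker: Glass beaker 68 mm wide, 90 mm tall; origin at the centre of its underside. Leave it alone.
- amber: Brown glass bottle 62 mm wide, 125 mm tall; origin at the centre of its underside. Leave it alone.
- vial: Small glass vial 26 mm wide, 50 mm tall; origin at the centre of its underside. Leave it alone.
- dishes: Stack of two flat round dishes 90 mm wide, 29 mm tall; origin at the centre of the underside. Leave it alone.
- pen: White marker pen with a grey cap, 140 mm long, 13 mm thick, lying along its x; origin under its middle. Leave it alone.
Mind the look-alikes: they are no part of the job. Leave any green or pink look-alike of the rack alone.

How it is judged:
On the way, in this order (a step that is already met when the one before it is completed fails the run):
1. all three panels of the viewing box stand upright (value of joint each of panel_left, panel_right, panel_back above 1.43 rad), for 0.2 s.
2. the tall tube is drawn up out of the rack, held by the fingers (height (world z) of tube_tip above 0.068 m and contact force between tube and the fingers above 0.5 N and contact force between tube and rack below 0.1 N), for 0.1 s.
At the end, for the whole second after the job is handed in: All panels within 8 degrees of upright; the tall tube gripped and still, leaning 30 to 60 degrees, cap up, its tip inside the box at least 3 mm over the base and below the panel tops, touching neither box nor rack; short tubes in the rack; bystanders moved under 30 mm (all of step 1 and angle between tube's own z axis and vertical between 0.52 and 1.05 rad and x of tube_tip in the frame of viewbox between -0.075 and 0.068 m and y of tube_tip in the frame of viewbox between -0.088 and 0.088 m and z of tube_tip in the frame of viewbox between 0.033 and 0.128 m and contact force between tube and the fingers above 0.5 N and contact force between tube and viewbox below 0.1 N and linear speed of tube below 0.03 m/s and contact force between tube and rack below 0.1 N and horizontal distance between each of stub_a, stub_b and rack below 0.065 m and angle between each of stub_a, stub_b's own z axis and vertical below 0.2 rad and distance of each of beaker, amber, vial, dishes, pen from where it was at the start of the episode below 0.03 m); the arm keeps its last pose, push and grip.
It fails at once if a short tube is pulled up or out of the rack (height (world z) of any of stub_a, stub_b above 0.03 m).
It fails at once if a bystander on the bench is pushed away or knocked over (distance of any of beaker, amber, vial, dishes, pen from where it was at the start of the episode above 0.03 m or angle between any of beaker, amber, vial's own z axis and vertical above 0.5 rad).
It fails at once if the tube is knocked hard against the viewing box (contact force between tube and viewbox above 12 N).
It also fails if it takes over 72 s, if anything falls off the work surface, if the arm or the gripper's body presses on something with over 40 N, if the wrist force passes 120 N, or if a joint passes its speed limit or range.

## Working session

There is one attempt and no reset: what is moved stays moved. The work goes in short steps, Python scripts to look and compute and a tool call to move; the robot and the scene stay as the last step left them, time stands still between calls to the robot, and variables do not carry over. Pictures are saved under pics/ and viewed, at most 10 in all, crops included, and the job is handed in when it is done.

Besides the shell and the picture viewer there is one more tool, called after "Request:" by a JSON object that holds its "method" and its "body", one argument or row to a line. drive_tool: Moves the arm, as the interface text tells. Its arguments: {"type":"object","properties":{"deltas":{"type":"array","items":{"type":"array"}},"newtons":{"type":"number"}},"required":["deltas"]}

```bash
ls; mkdir -p pics; cat > h.py <<'E'
import numpy as np, cv2
from plant import bot, camera, camera_model, spotter
def proj(c,X):
    m=camera_model(c); p=m["mtx"]@(m["R"]@np.array(X,float)+m["t"]); return p[:2]/p[2]
def ray(c,uv,z):
    m=camera_model(c); d=m["R"].T@np.linalg.inv(m["mtx"])@np.array([uv[0],uv[1],1.]); o=-m["R"].T@m["t"]
    return o+d*(z-o[2])/d[2]
def tri(a,b):
    # a=uv top, b=uv side
    A=[];B=[]
    for c,uv in (("top",a),("side",b)):
        m=camera_model(c); P=m["mtx"]@np.c_[m["R"],m["t"]]
        for i in (0,1):
            r=uv[i]*P[2]-P[i]; A.append(r[:3]); B.append(-r[3])
    return np.linalg.lstsq(np.array(A),np.array(B),rcond=None)[0]
E
python3 - <<'E'
from h import *
for c in("top","side"):
    im=camera(c); cv2.imwrite(f"pics/{c}0.png",cv2.resize(im[:,:,::-1],(800,600),interpolation=cv2.INTER_CUBIC))
    m=camera_model(c); print(c,-m["R"].T@m["t"],m["R"][2])
    for l in "viewbox left_grip right_grip back_grip rack tube stub_a beaker amber vial dishes pen".split():
        r=spotter.place_of(c,l); print(l,[(np.round(d["at"]),round(d["conf"],2)) for d in r[:3]])
print(bot.get_obs())
E
```

```text
pics
top [0.40913135 0.11612465 1.80772096] [ 0.09448355 -0.01731329 -0.99537586]
viewbox [(array([289., 217.]), 0.7), (array([188., 196.]), 0.67)]
left_grip [(array([235., 209.]), 0.75)]
right_grip [(array([349., 220.]), 0.97), (array([371., 164.]), 0.62)]
back_grip [(array([296., 164.]), 0.6)]
rack [(array([189., 204.]), 0.95), (array([ 95., 240.]), 0.87), (array([158., 167.]), 0.73)]
tube [(array([191., 208.]), 0.63)]
stub_a [(array([186., 195.]), 0.52), (array([393., 216.]), 0.4), (array([192., 218.]), 0.38)]
beaker [(array([230., 143.]), 0.74)]
amber [(array([370., 164.]), 0.84)]
vial [(array([237., 160.]), 0.49)]
dishes [(array([390., 218.]), 0.82)]
pen [(array([197., 155.]), 0.59)]
side [1.47418966 1.31710521 1.1472665 ] [-0.48710138 -0.64648989 -0.58718231]
viewbox [(array([255., 177.]), 0.87)]
left_grip [(array([283., 188.]), 0.69)]
right_grip [(array([234., 146.]), 0.77)]
back_grip [(array([217., 167.]), 0.7)]
rack [(array([294., 262.]), 0.94), (array([407., 267.]), 0.88), (array([308., 229.]), 0.75)]
tube [(array([305., 224.]), 0.54)]
stub_a [(array([299., 229.]), 0.59), (
[... 195 characters left out ...]
'q': array([ 1.2032963 ,  0.59929684, -0.00251333,  1.59938705,  0.00178562,
        0.94290752, -0.07977572]), 'qvel': array([-0.00024448, -0.00022364, -0.00198034,  0.00069181,  0.000343  ,
       -0.00180049,  0.00010342]), 'joint_efforts': array([-3.31278761e-04, -7.64810228e+01,  1.49629958e+00, -2.52706754e+01,
       -5.24195493e-02,  1.04185607e-02,  3.46306216e-06]), 'tcp_pos': array([ 0.20788166, -0.69456076,  0.40472445]), 'tool_rot': array([ 9.89444510e-01,  1.44912251e-01, -1.29593221e-05,  4.73382440e-06]), 'wrist_force': array([ 0.00604585,  0.90229593, -0.37511212]), 'moment': array([-0.02289963,  0.02534239, -0.02521053]), 'grip_force': 0.0, 'finger_gap': 0.9994106998643488}
```

```bash
true
```

```text
(no output)
```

View pics/top0.png

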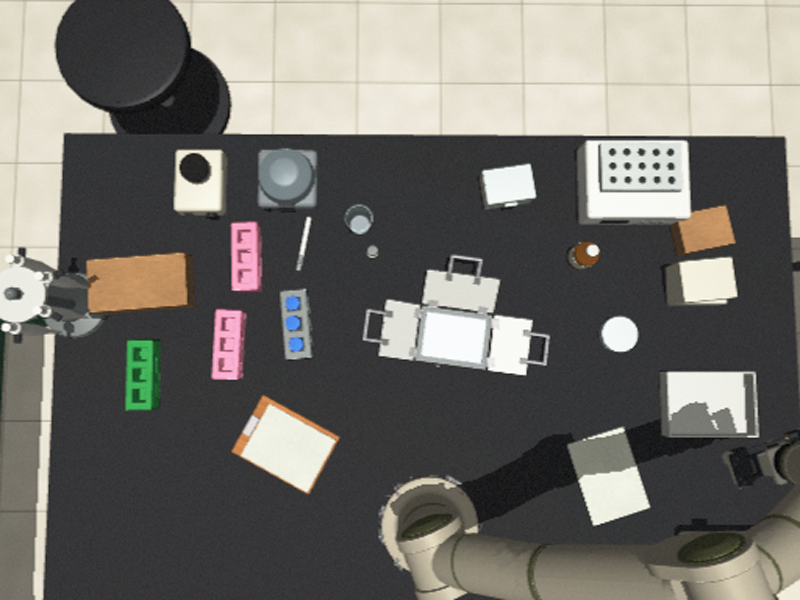

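View pics/side0.png

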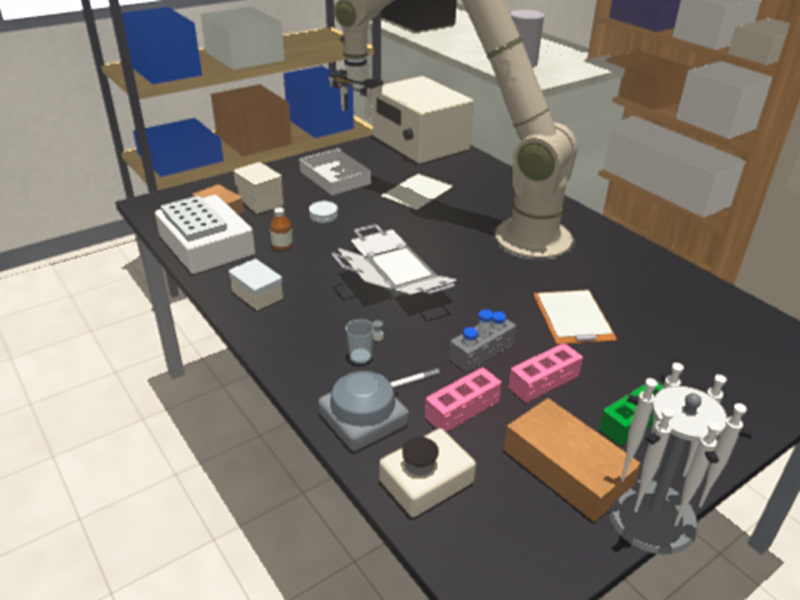

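```bash
python3 - <<'E'
from h import *
from scipy.optimize import least_squares
T=camera("top");S=camera("side")
# caps
for c,im in(("top",T),("side",S)):
    hsv=cv2.cvtColor(im,cv2.COLOR_RGB2HSV); b=cv2.inRange(hsv,(105,140,80),(125,255,255))
    n,l,st,ce=cv2.connectedComponentsWithStats(b)
    for i in range(1,n):
        if st[i,4]>8 and 150<ce[i][0]<330 and 180<ce[i][1]<240: print(c,np.round(ce[i],1),st[i,4], ray(c,ce[i],.119).round(3),ray(c,ce[i],.089).round(3))
# box fit
obs=[]
for c in("top","side"):
    for l in("viewbox","left_grip","right_grip","back_grip"):
        r=spotter.place_of(c,l)
        print(c,l,[(np.round(d["at"],1),round(d["conf"],2)) for d in r[:2]])
        if r: obs.append((c,l,np.array(r[0]["at"])))
def pts(p):
    x,y,w,a,b,k=p
    L={"viewbox":(0,0,0),"left_grip":(0,.09+.144*np.cos(a),.028+.144*np.sin(a)),"right_grip":(0,-.09-.144*np.cos(b),.028+.144*np.sin(b)),"back_grip":(.07+.144*np.cos(k),0,.028+.144*np.sin(k))}
    R=np.array([[np.cos(w),-np.sin(w),0],[np.sin(w),np.cos(w),0],[0,0,1]])
    return {n:R@np.array(v)+[x,y,0] for n,v in L.items()}
def f(p):
    P=pts(p); return np.concatenate([(proj(c,P[l])-uv) for c,l,uv in obs])
s=least_squares(f,[.6,0,0,.2,.2,.4],loss="soft_l1"); print(s.x.round(3)); print(f(s.x).reshape(-1,2).round(1))
for n,v in pts(s.x).items(): print(n,v.round(3))
# lit base: brightest
g=T.min(2); b=(g>235).astype(np.uint8); n,l,st,ce=cv2.connectedComponentsWithStats(b)
for i in range(1,n):
    if 230<ce[i][0]<360 and 160<ce[i][1]<260 and st[i,4]>50: 
        r=cv2.minAreaRect(np.argwhere(l==i)[:,::-1].astype(np.float32)); print("lit",ce[i],st[i,4],r, ray("top",ce[i],.03).round(4),[ray("top",q,.03).round(3)[:2] for q in cv2.boxPoints(r)])
for l in "beaker amber vial dishes pen".split():
    r=spotter.place_of("top",l); print(l,ray("top",r[0]["at"],0).round(3) if r else None)
E
```

```text
top [187.  193.8] 65 [0.545 0.33  0.119] [0.548 0.334 0.089]
top [187.  206.2] 64 [0.499 0.329 0.119] [0.501 0.333 0.089]
top [189.2 219.9] 64 [0.448 0.32  0.119] [0.449 0.324 0.089]
side [314.5 201.8] 115 [0.494 0.346 0.119] [0.465 0.317 0.089]
side [300.6 212.7] 61 [0.579 0.366 0.119] [0.553 0.339 0.089]
top viewbox [(array([291.1, 216. ]), 0.94)]
top left_grip []
top right_grip [(array([349.3, 223.8]), 0.92)]
top back_grip [(array([187.8, 193.2]), 0.28)]
side viewbox [(array([256.3, 175.1]), 0.88), (array([265. , 241.2]), 0.42)]
side left_grip []
side right_grip [(array([235.9, 147.8]), 0.97)]
side back_grip [(array([215.8, 165.2]), 0.68)]
[ 0.463 -0.067 -0.126 -0.477 -0.068  0.577]
[[-1.100e+00  7.000e-01]
 [-3.000e-01  1.000e-01]
 [ 1.108e+02 -2.730e+01]
 [ 3.000e-01 -3.000e-01]
 [-2.000e+00 -1.000e-01]
 [ 1.300e+00 -1.000e-01]]
viewbox [ 0.463 -0.067  0.   ]
left_grip [ 0.491  0.15  -0.038]
right_grip [ 0.434 -0.298  0.018]
back_grip [ 0.652 -0.091  0.107]
lit [290.05452775 215.78675755] 1027 ((290.1332092285156, 215.75111389160156), (37.6005744934082, 27.35788917541504), 7.594643592834473) [ 0.4658 -0.0639  0.03  ] [array([0.423, 0.016]), array([0.529, 0.002]), array([ 0.509, -0.145]), array([ 0.403, -0.13 ])]
lit [325.94893617 220.63829787] 705 ((326.10919189453125, 220.57167053222656), (22.43351936340332, 34.99394989013672), 6.709836959838867) [ 0.4466 -0.205   0.03  ] [array([ 0.384, -0.153]), array([ 0.52 , -0.171]), array([ 0.51 , -0.259]), array([ 0.374, -0.24 ])]
beaker [0.768 0.162 0.   ]
amber [ 0.68  -0.402  0.   ]
vial [0.69  0.157 0.   ]
dishes [ 0.465 -0.474  0.   ]
pen [0.496 0.329 0.   ]
```

```bash
python3 - <<'E'
from h import *
from scipy.optimize import least_squares
obs=[("top","lit",np.array([290.1,215.8])),("top","viewbox",np.array([291,216.])),("side","viewbox",np.array([256,176.])),
("top","left_grip",np.array([234.6,209])),("side","left_grip",np.array([283,188.])),
("top","right_grip",np.array([349.6,223.8])),("side","right_grip",np.array([235,147.])),
("top","back_grip",np.array([296.8,164.5])),("side","back_grip",np.array([216.5,166.]))]
def pts(p):
    x,y,a,b,k=p; w=-.13
    L={"lit":(0,0,.03),"viewbox":(0,0,0),"left_grip":(0,.09+.144*np.cos(a),.028+.144*np.sin(a)),"right_grip":(0,-.09-.144*np.cos(b),.028+.144*np.sin(b)),"back_grip":(.07+.144*np.cos(k),0,.028+.144*np.sin(k))}
    R=np.array([[np.cos(w),-np.sin(w),0],[np.sin(w),np.cos(w),0],[0,0,1]])
    return {n:R@np.array(v)+[x,y,0] for n,v in L.items()}
def f(p):
    P=pts(p); return np.concatenate([(proj(c,P[l])-uv) for c,l,uv in obs])
s=least_squares(f,[.46,-.06,.2,.2,.4],loss="soft_l1"); print(s.x.round(3)); print(f(s.x).reshape(-1,2).round(1).tolist())
for n,v in pts(s.x).items(): print(n,v.round(3))
for X in([.499,.329,.119],[.449,.324,.089],[.499,.329,.089],[.449,.324,.119]): print(X,proj("side",X)*800/512)
E
```

```text
[ 0.465 -0.066  0.322 -0.033  0.544]
[[0.5, 0.2], [-1.2, 0.3], [0.4, -1.0], [-1.5, -0.9], [-0.1, -0.3], [-0.4, -0.1], [-1.2, -0.1], [1.8, 0.6], [-0.2, 0.2]]
lit [ 0.465 -0.066  0.03 ]
viewbox [ 0.465 -0.066  0.   ]
left_grip [0.494 0.159 0.074]
right_grip [ 0.435 -0.298  0.023]
back_grip [ 0.656 -0.091  0.103]
[0.499, 0.329, 0.119] [485.21810653 312.54117249]
[0.449, 0.324, 0.089] [498.16078932 314.38457054]
[0.499, 0.329, 0.089] [484.15643503 322.40286695]
[0.449, 0.324, 0.119] [499.34703475 304.59783302]
```

Request:
{"method": "drive_tool", "body": {
  "deltas": [
    [0.27,[0,0,0],1],
    [0.27,[0,0,0],1],
    [0.27,[0,0,0],1],
    [0.27,[0,0,0],0.51],
    [0.27,[0.385,-0.94,0.245],0],
    [0.27,[0.385,-0.94,0.245],0],
    [0.27,[0.385,-0.94,0.245],0],
    [0.27,[0.385,-0.94,0.245],0],
    [0.27,[0.385,-0.94,0.245],0],
    [0.27,[0.385,-0.94,0.245],0],
    [0.27,[0.385,-0.94,0.245],0],
    [0.27,[0.385,-0.94,0.245],0],
    [0.27,[0.385,-0.94,0.245],0],
    [0.27,[0.385,-0.94,0.245],0],
    [0.27,[0.385,-0.94,0.245],0],
    [0.27,[0.385,-0.94,0.245],0],
    [0.27,[0.385,-0.94,0.245],0],
    [0.27,[0.385,-0.94,0.245],0],
    [0.27,[0.385,-0.94,0.245],0]
  ],
  "newtons": 15
}}

```text
time_s: 3.63
tcp_pos: [0.4353, -0.2965, 0.2943]
tool_rot: [0.998, -0.065, 0.0, 0.0]
wrist_force: [0.9, 1.4, 0.4]
finger_gap: 0.365
grip_force: 0.0
```

Request:
{"method": "drive_tool", "body": {
  "deltas": [
    [0.27,[0,0,0.81],0],
    [0.27,[0,0,0.81],0],
    [0.27,[0,0,0.81],0],
    [0.27,[0,0,0.81],0],
    [0.27,[0,0,0],0],
    [1,[0,0,0],0],
    [1,[0,0,0],0],
    [1,[0,0,0],0],
    [1,[0,0,0],0],
    [1,[0,0,0],0]
  ]
}}

```text
time_s: 4.47
tcp_pos: [0.4357, -0.2945, 0.1983]
tool_rot: [0.998, -0.063, 0.0, -0.002]
wrist_force: [3.1, 9.8, 0.8]
finger_gap: 0.074
grip_force: 15.0
```

Request:
{"method": "drive_tool", "body": {
  "deltas": [
    [1,[0,-0.02,-0.47],0],
    [1,[0,-0.07,-0.47],0],
    [1,[0,-0.11,-0.46],0],
    [1,[0,-0.16,-0.44],0],
    [1,[0,-0.2,-0.43],0],
    [1,[0,-0.24,-0.4],0],
    [1,[0,-0.28,-0.38],0],
    [1,[0,-0.32,-0.35],0],
    [1,[0,-0.35,-0.32],0],
    [1,[0,-0.38,-0.28],0],
    [1,[0,-0.4,-0.24],0],
    [1,[0,-0.43,-0.2],0],
    [1,[0,-0.44,-0.16],0],
    [1,[0,-0.46,-0.11],0],
    [1,[0,-0.47,-0.07],0],
    [1,[0,-0.47,-0.02],0],
    [1,[0,-0.1,0],0],
    [1,[0,-0.1,0],0],
    [1,[0,0,0],0]
  ]
}}

```text
time_s: 6.05
tcp_pos: [0.4533, -0.1502, 0.3425]
tool_rot: [0.998, -0.066, 0.0, 0.001]
wrist_force: [-4.5, -3.7, 7.2]
finger_gap: 0.077
grip_force: 15.0
```

Request:
{"method": "drive_tool", "body": {
  "deltas": [
    [0.27,[0,0,0],0],
    [0.27,[0,0,0],0],
    [0.27,[0,0,0],0],
    [0.27,[0,0,-0.8],0],
    [0.27,[0,0,-0.8],0],
    [0.27,[0,-0.945,0],0],
    [0.27,[0,-0.945,0],0],
    [0.27,[0,-0.945,0],0],
    [0.27,[0,-0.945,0],0],
    [0.27,[0,-0.945,0],0],
    [0.27,[0,-0.945,0],0],
    [0.27,[0,-0.945,0],0],
    [0.27,[0,-0.945,0],0],
    [0.27,[0,-0.945,0],0],
    [0.27,[0,-0.945,0],0],
    [0.27,[0,-0.945,0],0]
  ]
}}

```text
time_s: 7.38
tcp_pos: [0.4948, 0.1617, 0.3894]
tool_rot: [0.998, -0.065, 0.0, -0.0]
wrist_force: [0.3, -0.8, 0.3]
finger_gap: 0.364
grip_force: 0.0
```

```bash
python3 - <<'E'
from h import *
o=bot.get_obs(); print(o["tcp_pos"].round(4),o["time_s"])
ims=[]
for c in("top","side"):
    im=camera(c)[:,:,::-1]
    q=proj(c,[.465,-.02,.1]).astype(int); a=im[max(q[1]-90,0):q[1]+70,q[0]-100:q[0]+100]
    ims.append(cv2.resize(a,(400,320),interpolation=cv2.INTER_CUBIC)); print(c,q-[100,90])
    for l in("left_grip","right_grip"):
        print(l,[(np.round(d["at"],1),round(d["conf"],2)) for d in spotter.place_of(c,l)[:2]])
cv2.imwrite("pics/p1.png",np.hstack(ims))
print([proj(c,[.494,.159,.074]).round(1) for c in("top","side")],[proj(c,[.453,-.155,.172]).round(1) for c in("top","side")])
E
```

```text
[0.4948 0.1617 0.3894] 7.3833
top [180 125]
left_grip []
right_grip [(array([317.5, 217.5]), 0.65)]
side [162  70]
left_grip [(array([283.2, 185.4]), 0.75)]
right_grip [(array([246.1, 133.2]), 0.91), (array([179.9, 157.1]), 0.2)]
[array([233. , 208.1]), array([283. , 187.7])] [array([319.2, 218.1]), array([247.6, 132.5])]
```

View pics/p1.png

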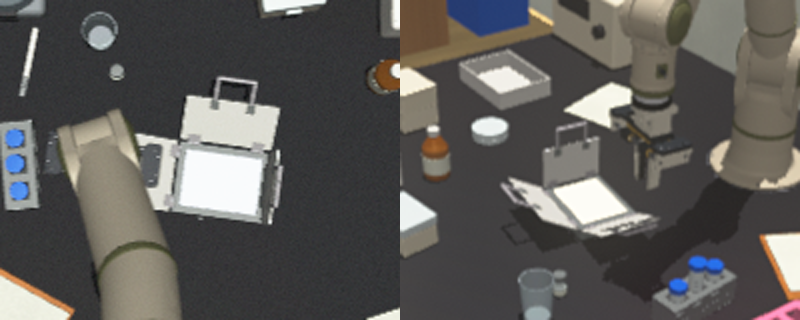

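Request:
{"method": "drive_tool", "body": {
  "deltas": [
    [0.27,[0,0,0.98],0],
    [0.27,[0,0,0.98],0],
    [0.27,[0,0,0.98],0],
    [0.27,[0,0,0.98],0],
    [0.27,[0,0,0.98],0],
    [0.27,[0,0,0],0],
    [1,[0,0,0],0],
    [1,[0,0,0],0],
    [1,[0,0,0],0],
    [1,[0,0,0],0],
    [1,[0,0,0],0],
    [1,[0,0,0],0]
  ]
}}

```text
time_s: 8.68
tcp_pos: [0.4949, 0.1579, 0.2433]
tool_rot: [0.998, -0.067, 0.001, 0.001]
wrist_force: [2.0, -10.4, -3.8]
finger_gap: 0.084
grip_force: 15.0
```

Request:
{"method": "drive_tool", "body": {
  "deltas": [
    [1,[0,0.18,-0.41],0],
    [1,[0,0.22,-0.39],0],
    [1,[0,0.25,-0.37],0],
    [1,[0,0.28,-0.34],0],
    [1,[0,0.31,-0.31],0],
    [1,[0,0.34,-0.28],0],
    [1,[0,0.37,-0.25],0],
    [1,[0,0.39,-0.22],0],
    [1,[0,0.41,-0.18],0],
    [1,[0,0.42,-0.14],0],
    [1,[0,0.43,-0.1],0],
    [1,[0,0.44,-0.06],0],
    [1,[0,0.44,-0.02],0],
    [1,[0,0.15,0],0],
    [1,[0,0.15,0],0],
    [1,[0,0,0],0],
    [1,[0,0,0],0]
  ]
}}

```text
time_s: 10.1
tcp_pos: [0.4752, 0.0238, 0.3345]
tool_rot: [0.998, -0.062, -0.001, -0.003]
wrist_force: [-1.7, 30.9, -16.6]
finger_gap: 0.127
grip_force: 15.0
```

Request:
{"method": "drive_tool", "body": {
  "deltas": [
    [1,[0,-0.15,0],0],
    [0.27,[0,0,0],0],
    [0.27,[0,0,0],0],
    [0.27,[0,0,0],0],
    [0.27,[0,0,-0.9],0],
    [0.27,[0,0,-0.9],0],
    [0.27,[0.81,0.365,0],0],
    [0.27,[0.81,0.365,0],0],
    [0.27,[0.81,0.365,0],0],
    [0.27,[0.81,0.365,0],0],
    [0.27,[0.81,0.365,0],0],
    [0.27,[0.81,0.365,0],0],
    [0.27,[0.81,0.365,0],0],
    [0.27,[0.81,0.365,0],0]
  ]
}}

```text
time_s: 11.27
tcp_pos: [0.6589, -0.0911, 0.3895]
tool_rot: [0.998, -0.066, 0.001, 0.0]
wrist_force: [0.9, 0.4, -0.2]
finger_gap: 0.365
grip_force: 0.0
```

```bash
python3 - <<'E'
from h import *
o=bot.get_obs(); print(o["tcp_pos"].round(4),o["q"].round(2))
for c in("top","side"):
    camera(c)
    for l in("left_grip","right_grip","back_grip"):
        print(c,l,[(np.round(d["at"],1),round(d["conf"],2)) for d in spotter.place_of(c,l)[:2]])
E
```

```text
[ 0.6589 -0.0911  0.3895] [-0.04  0.54  0.14  1.77 -0.1   0.84 -1.56]
top left_grip [(array([191.2, 207.4]), 0.6), (array([269.7, 209.9]), 0.59)]
top right_grip []
top back_grip [(array([299.5, 163.6]), 0.72), (array([267. , 211.3]), 0.67)]
side left_grip [(array([268.5, 151.6]), 0.57)]
side right_grip [(array([247.8, 132. ]), 0.71)]
side back_grip [(array([214.4, 167.3]), 0.64)]
```

Request:
{"method": "drive_tool", "body": {
  "deltas": [
    [0.27,[0,0,0],-1],
    [0.27,[0,0,0],-1],
    [0.27,[0,0,0],-1],
    [0.27,[0,0,0],-1],
    [0.27,[0,0,0],-1],
    [0.27,[0,0,0],-1],
    [0.27,[0,0,0],-1],
    [0.27,[0,0,0],-1],
    [0.27,[0,0,0],-1],
    [0.27,[0,0,0],-1],
    [0.27,[0,0,0],-1],
    [0.27,[0,0,0],-1],
    [0.27,[0,0,0],-1],
    [0.27,[0,0,0],-0.09],
    [0.27,[0,-0.1,0],0],
    [0.27,[0,0,0.8],0],
    [0.27,[0,0,0.8],0],
    [0.27,[0,0,0.8],0],
    [0.27,[0,0,0.8],0],
    [0.27,[0,0,0.8],0]
  ]
}}

```text
time_s: 13.33
tcp_pos: [0.6546, -0.0889, 0.2677]
tool_rot: [0.753, 0.658, 0.0, 0.0]
wrist_force: [-0.1, 0.4, 0.7]
finger_gap: 0.367
grip_force: 0.0
```

Request:
{"method": "drive_tool", "body": {
  "deltas": [
    [0.27,[0,0,0],0],
    [1,[0,0,0],0],
    [1,[0,0,0],0],
    [1,[0,0,0],0],
    [1,[0,0,0],0],
    [1,[0,0,0],0],
    [1,[0,0,0],0]
  ]
}}

```text
time_s: 13.92
tcp_pos: [0.6561, -0.0894, 0.2699]
tool_rot: [0.752, 0.659, 0.001, 0.001]
wrist_force: [3.7, 0.0, 3.3]
finger_gap: 0.079
grip_force: 15.0
```

Request:
{"method": "drive_tool", "body": {
  "deltas": [
    [1,[0,-0.25,-0.37],0],
    [1,[0,-0.28,-0.35],0],
    [1,[0,-0.31,-0.32],0],
    [1,[0,-0.34,-0.29],0],
    [1,[0,-0.37,-0.25],0],
    [1,[0,-0.39,-0.22],0],
    [1,[0,-0.41,-0.18],0],
    [1,[0,-0.42,-0.14],0],
    [1,[0,-0.43,-0.1],0],
    [1,[0,-0.44,-0.06],0],
    [1,[0,-0.45,-0.02],0],
    [1,[0,-0.1,0],0],
    [1,[0,-0.05,0],0],
    [1,[0,0,0],0],
    [1,[0,0,0],0]
  ]
}}

```text
time_s: 15.17
tcp_pos: [0.5327, -0.073, 0.3387]
tool_rot: [0.752, 0.659, 0.005, 0.004]
wrist_force: [19.7, -3.2, -7.2]
finger_gap: 0.079
grip_force: 15.0
```

Request:
{"method": "drive_tool", "body": {
  "deltas": [
    [1,[0,0.12,0],0],
    [0.2,[0,0,0],0],
    [0.2,[0,0,0],0],
    [0.2,[0,0,0],0],
    [0.2,[0,0,-0.9],0],
    [0.2,[0,0,-0.9],0],
    [-0.4,[0.94,-0.2,0],0],
    [-0.4,[0.94,-0.2,0],0],
    [-0.4,[0.94,-0.2,0],0],
    [-0.4,[0.94,-0.2,0],0],
    [-0.4,[0.94,-0.2,0],0],
    [-0.4,[0.94,-0.2,0],0],
    [-0.4,[0.94,-0.2,0],0],
    [-0.4,[0.94,-0.2,0],0],
    [-0.4,[0.94,-0.2,0],0],
    [-0.4,[0.94,-0.2,0],0]
  ]
}}

```text
time_s: 16.5
tcp_pos: [0.5085, 0.2151, 0.3909]
tool_rot: [0.752, 0.66, -0.001, -0.0]
wrist_force: [0.7, -0.1, -0.5]
finger_gap: 0.702
grip_force: 0.0
```

```bash
python3 - <<'E'
from h import *
o=bot.get_obs(); print(o["tcp_pos"].round(4),o["q"].round(2))
ims=[]
for c in("top","side"):
    im=camera(c)
    q=proj(c,[.49,.1,.1]).astype(int); a=im[max(q[1]-80,0):q[1]+80,q[0]-100:q[0]+100,::-1]
    ims.append(cv2.resize(a,(400,320),interpolation=cv2.INTER_CUBIC)); print(c,q-[100,80])
    hsv=cv2.cvtColor(im,cv2.COLOR_RGB2HSV); b=cv2.inRange(hsv,(105,140,80),(125,255,255))
    n,l,st,ce=cv2.connectedComponentsWithStats(b)
    for i in range(1,n):
        if st[i,4]>8 and 150<ce[i][0]<330 and 180<ce[i][1]<240: print(c,np.round(ce[i],1),st[i,4], ray(c,ce[i],.112).round(3),ray(c,ce[i],.082).round(3))
    for l in("left_grip","right_grip","back_grip"):
        print(c,l,[(np.round(d["at"],1),round(d["conf"],2)) for d in spotter.place_of(c,l)[:2]])
w=-.13;R=np.array([[np.cos(w),-np.sin(w),0],[np.sin(w),np.cos(w),0],[0,0,1]])
for n,v in(("L",[0,.09,.172]),("R",[0,-.09,.172]),("B",[.07,0,.172])):
    X=R@v+[.465,-.063,0]; print(n,[proj(c,X).round(1) for c in("top","side")])
cv2.imwrite("pics/p2.png",np.hstack(ims))
E
```

```text
[0.5085 0.2151 0.3909] [-0.25  0.43 -0.35  2.    0.21  0.75 -0.85]
top [148 128]
top [185.3 193.9] 37 [0.545 0.337 0.112] [0.548 0.341 0.082]
top [187.  206.2] 64 [0.499 0.33  0.112] [0.501 0.334 0.082]
top [189.1 219.9] 65 [0.448 0.322 0.112] [0.449 0.325 0.082]
top left_grip [(array([268.1, 211.5]), 0.58)]
top right_grip [(array([318.2, 216.9]), 0.62)]
top back_grip [(array([298.9, 194.4]), 0.56)]
side [175  95]
side [314.5 201.8] 118 [0.487 0.339 0.112] [0.459 0.311 0.082]
side [300.5 212.6] 63 [0.573 0.359 0.112] [0.547 0.332 0.082]
side left_grip [(array([266.7, 153. ]), 0.97)]
side right_grip [(array([245.9, 135.8]), 0.72)]
side back_grip [(array([238.9, 145.2]), 0.57)]
L [array([269.1, 211.6]), array([267.7, 151.6])]
R [array([318.4, 218. ]), array([247.9, 132.8])]
B [array([296.1, 195.6]), array([242.8, 145.6])]
```

View pics/p2.png

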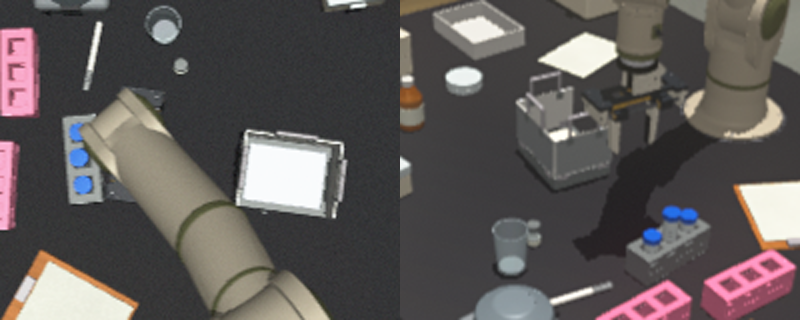

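Request:
{"method": "drive_tool", "body": {
  "deltas": [
    [-0.4,[0,0,0],1],
    [-0.4,[0,0,0],1],
    [-0.4,[0,0,0],1],
    [-0.4,[0,0,0],1],
    [-0.4,[0,0,0],1],
    [-0.4,[0,0,0],1],
    [-0.4,[0,0,0],1],
    [-0.4,[0,0,0],1],
    [-0.4,[0,0,0],1],
    [-0.4,[0,0,0],1],
    [-0.4,[0,0,0],0.98],
    [-0.4,[0.03,-0.97,0],0],
    [-0.4,[0.03,-0.97,0],0],
    [-0.4,[0.03,-0.97,0],0],
    [-0.4,[0.03,-0.97,0],0],
    [-0.4,[0,0,0.8],0],
    [-0.4,[0,0,0],0]
  ]
}}

```text
time_s: 18.32
tcp_pos: [0.498, 0.3306, 0.3645]
tool_rot: [0.998, 0.062, -0.002, 0.001]
wrist_force: [-0.5, -1.9, -1.4]
finger_gap: 0.7
grip_force: 0.0
```

Request:
{"method": "drive_tool", "body": {
  "deltas": [
    [-0.4,[0,0,0.73],0],
    [-0.4,[0,0,0.73],0],
    [-0.4,[0,0,0.73],0],
    [-0.4,[0,0,0.73],0],
    [-0.4,[0,0,0],0],
    [1,[0,0,0],0],
    [1,[0,0,0],0],
    [1,[0,0,0],0],
    [1,[0,0,0],0],
    [1,[0,0,0],0],
    [1,[0,0,0],0]
  ],
  "newtons": 20
}}

```text
time_s: 19.23
tcp_pos: [0.4991, 0.3304, 0.2806]
tool_rot: [0.998, 0.061, 0.001, -0.0]
wrist_force: [0.6, 0.1, 4.2]
finger_gap: 0.365
grip_force: 20.0
```

Request:
{"method": "drive_tool", "body": {
  "deltas": [
    [1,[0,0,-0.6],0],
    [1,[0,0,-0.8],0],
    [1,[0,0,-0.8],0],
    [1,[0,0,-0.8],0],
    [1,[0,0,-0.7],0],
    [1,[0,0,0],0],
    [1,[0,0,0],0],
    [1,[0,0,0],0]
  ]
}}

```text
time_s: 19.9
tcp_pos: [0.4986, 0.3301, 0.3902]
tool_rot: [0.998, 0.061, -0.0, 0.0]
wrist_force: [-0.7, -0.4, -0.1]
finger_gap: 0.363
grip_force: 20.0
```

```bash
python3 - <<'E'
from h import *
o=bot.get_obs(); print(o["tcp_pos"].round(4),o["q"].round(2))
im=camera("side"); q=proj("side",[.5,.33,.15]).astype(int); print(q-[80,60])
cv2.imwrite("pics/p3.png",cv2.resize(im[q[1]-60:q[1]+60,q[0]-80:q[0]+80,::-1],(640,480),interpolation=cv2.INTER_CUBIC))
print([(np.round(d["at"],1),round(d["conf"],2)) for d in spotter.place_of("side","tube_tip")[:2]], proj("side",[.499,.33,.11]))
E
```

```text
[0.4986 0.3301 0.3902] [-0.69  0.46  0.01  1.91 -0.01  0.77 -2.12]
[231 133]
[(array([312.1, 203.2]), 0.65)] [310.50853323 202.06598332]
```

View pics/p3.png

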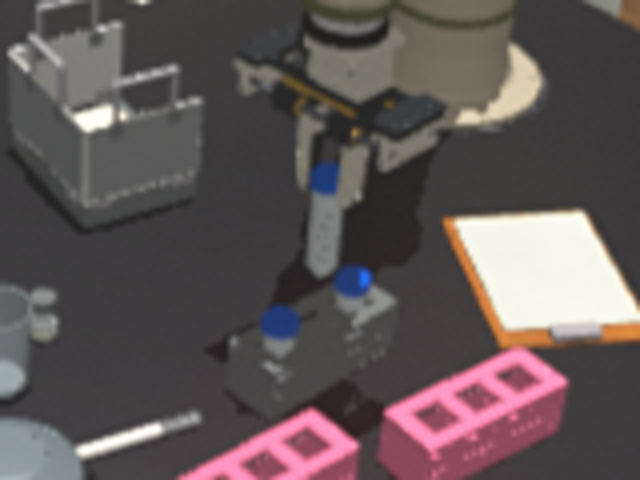

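Request:
{"method": "drive_tool", "body": {
  "deltas": [
    [1,[0,0,0],-1],
    [1,[0,0,0],-1],
    [1,[0,0,0],-1],
    [1,[0,0,0],-1],
    [1,[0,0,0],-1],
    [1,[0,0,0],-1],
    [1,[0,0,0],-1],
    [1,[0,0,0],-1],
    [1,[0,0,0],-1],
    [1,[0,0,0],-1],
    [1,[0,0,0],-1],
    [1,[0,0,0],-1],
    [1,[0,0,0],-1],
    [1,[0,0,0],-0.07],
    [1,[-0.97,0,0],0],
    [1,[-0.97,0,0],0],
    [1,[0,0,0.97],0],
    [1,[0,0,0.97],0],
    [1,[0,0,0.97],0],
    [1,[0,0,0],0]
  ]
}}

```text
time_s: 21.67
tcp_pos: [0.5048, 0.2712, 0.2985]
tool_rot: [0.665, 0.747, -0.004, -0.001]
wrist_force: [-0.8, -0.7, -1.0]
finger_gap: 0.367
grip_force: 20.0
```

Request:
{"method": "drive_tool", "body": {
  "deltas": [
    [1,[0.22,0,0],0],
    [1,[0.23,0,0],0],
    [1,[0.17,0,-0.01],0],
    [1,[0.17,0,-0.01],0],
    [1,[0.17,0,-0.01],0],
    [1,[0.17,0,-0.01],0],
    [1,[0.17,0,0.03],0],
    [1,[0.17,0,0.03],0],
    [1,[0.16,0,0.04],0],
    [1,[0.16,0,0.04],0],
    [1,[0.15,0,0.08],0],
    [1,[0.15,0,0.08],0],
    [1,[0.15,0,0.07],0],
    [1,[0.15,0,0.07],0],
    [1,[0.18,0,0.13],0],
    [1,[0,0,0],0]
  ],
  "newtons": 8
}}

```text
time_s: 23.0
tcp_pos: [0.4963, 0.3501, 0.2868]
tool_rot: [0.663, 0.749, -0.0, -0.0]
wrist_force: [0.6, -0.4, 0.2]
finger_gap: 0.365
grip_force: 8.0
```

```bash
python3 - <<'E'
from h import *
im=camera("side"); q=proj("side",[.5,.33,.1]).astype(int)
a=im[q[1]-50:q[1]+40,q[0]-60:q[0]+60,::-1]
im2=camera("top"); q2=proj("top",[.5,.33,.1]).astype(int)
b=im2[q2[1]-45:q2[1]+45,q2[0]-60:q2[0]+60,::-1]
cv2.imwrite("pics/p4.png",cv2.resize(np.hstack([a,b]),(800,300),interpolation=cv2.INTER_CUBIC))
for c in("top","side"): print([(np.round(d["at"],1),round(d["conf"],2)) for d in spotter.place_of(c,"tube_tip")[:2]])
E
```

```text
[(array([296.2, 195. ]), 0.54)]
[(array([295.4, 203.2]), 0.68), (array([256.8, 176.1]), 0.55)]
```

View pics/p4.png

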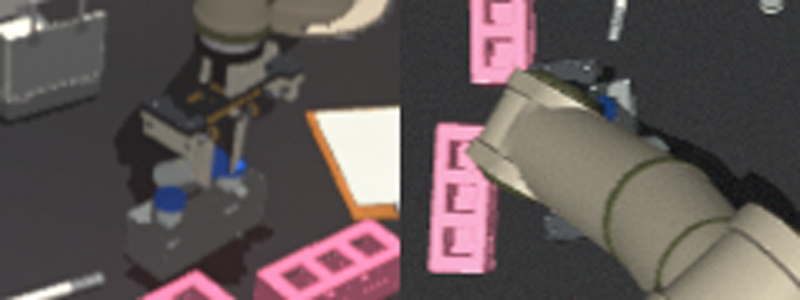

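Request:
{"method": "drive_tool", "body": {
  "deltas": [
    [1,[0,0,0],0],
    [1,[0,0,0],0],
    [1,[0,0,-0.5],0],
    [1,[0,0,-0.8],0],
    [1,[0,0,-0.8],0],
    [1,[0,0,-0.8],0],
    [1,[0,0,-0.8],0],
    [1,[0,0,-0.5],0],
    [1,[0,0,0],0],
    [1,[0,0,0],0]
  ],
  "newtons": 25
}}

```text
time_s: 24.03
tcp_pos: [0.4967, 0.3488, 0.4141]
tool_rot: [0.663, 0.748, 0.001, 0.0]
wrist_force: [0.3, 0.2, -1.5]
finger_gap: 0.364
grip_force: 25.0
```

```bash
python3 - <<'E'
from h import *
o=bot.get_obs(); P=o["tcp_pos"]-[0,0,.167]
im=camera("side"); q=proj("side",P).astype(int)
a=im[q[1]-50:q[1]+40,q[0]-60:q[0]+60,::-1].copy()
cv2.imwrite("pics/p5.png",cv2.resize(a,(800,600),interpolation=cv2.INTER_CUBIC)); 
e=np.array([-.12,.993,0])
for al in(0,30,40,50,60,70):
    t=P-.109*(np.sin(np.radians(al))*e+np.array([0,0,np.cos(np.radians(al))])); print(al,t.round(3),((proj("side",t)-q+[60,50])*6.667).round(),proj("side",t).round(1))
print([(np.round(d["at"],1),round(d["conf"],2)) for d in spotter.place_of("side","tube_tip")[:2]])
E
```

```text
0 [0.497 0.349 0.138] [386. 502.] [314.9 198.4]
30 [0.503 0.295 0.153] [316. 438.] [304.4 188.7]
40 [0.505 0.279 0.164] [298. 410.] [301.6 184.5]
50 [0.507 0.266 0.177] [282. 381.] [299.3 180.1]
60 [0.508 0.255 0.193] [270. 350.] [297.5 175.4]
70 [0.509 0.247 0.21 ] [262. 318.] [296.2 170.7]
[(array([299.7, 180.9]), 0.67)]
```

View pics/p5.png

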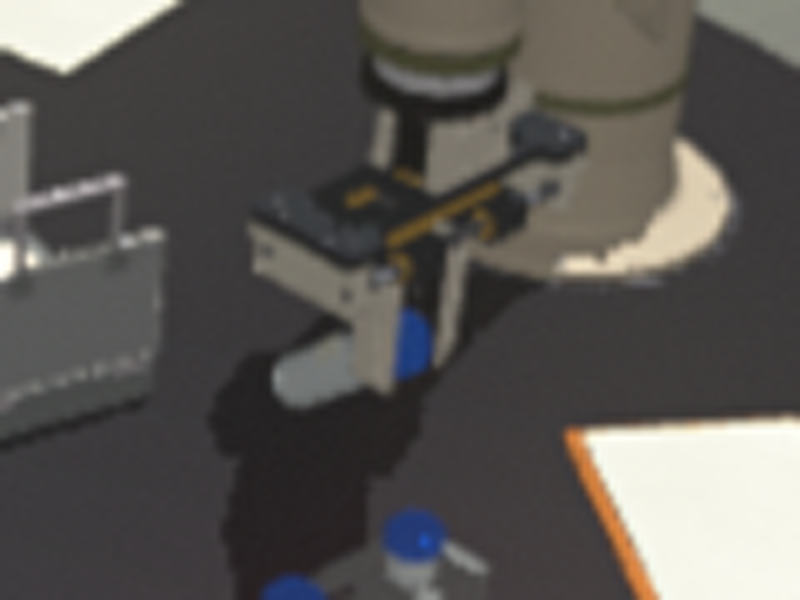

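Request:
{"method": "drive_tool", "body": {
  "deltas": [
    [1,[0,0,-0.7],1],
    [1,[0,0,-0.7],1],
    [1,[0,0,-0.6],0.05],
    [1,[-0.5,0.05,0],0],
    [1,[-0.8,0.05,0],0],
    [1,[-0.95,0.05,0],0],
    [1,[-0.95,0.05,0],0],
    [1,[-0.95,0.05,0],0],
    [1,[-0.95,0.05,0],0],
    [1,[-0.95,0.05,0],0],
    [1,[-0.95,0.05,0],0],
    [1,[-0.95,0.05,0],0],
    [1,[-0.95,0.05,0],0],
    [1,[-0.95,0.05,0],0],
    [1,[-0.95,0.05,0],0],
    [1,[-0.95,0.05,0],0],
    [1,[-0.6,0.05,0],0],
    [1,[-0.3,0.05,0],0],
    [1,[0,0,0],0],
    [1,[0,0,0],0]
  ]
}}

```text
time_s: 25.8
tcp_pos: [0.4713, -0.0302, 0.4727]
tool_rot: [0.75, 0.661, -0.0, -0.001]
wrist_force: [0.4, 0.1, -0.7]
finger_gap: 0.36
grip_force: 25.0
```

```bash
cat > chk.py <<'E'
from h import *
o=bot.get_obs(); P=o["tcp_pos"]-[0,0,.167]; print(o["tcp_pos"].round(4),o["tool_rot"].round(3),o["time_s"])
camera("side"); e=np.array([.13,.9916,0])
uv=[(np.round(d["at"],1),round(d["conf"],2)) for d in spotter.place_of("side","tube_tip")[:3]]; print(uv)
for al in(30,40,45,50,55,60):
    t=P-.109*(np.sin(np.radians(al))*e+np.array([0,0,np.cos(np.radians(al))])); print(al,t.round(3),proj("side",t).round(1))
E
python3 chk.py
```

```text
[ 0.4713 -0.0302  0.4727] [ 0.75   0.661 -0.    -0.001] 25.8
[(array([255.3, 125.8]), 0.59), (array([178.6, 156.6]), 0.21)]
30 [ 0.464 -0.084  0.211] [254.9 131.7]
40 [ 0.462 -0.1    0.222] [253.2 127.9]
45 [ 0.461 -0.107  0.229] [252.5 125.9]
50 [ 0.46  -0.113  0.236] [251.8 123.8]
55 [ 0.46  -0.119  0.243] [251.2 121.6]
60 [ 0.459 -0.124  0.251] [250.7 119.4]
```

Request:
{"method": "drive_tool", "body": {
  "deltas": [
    [1,[0,0,0.4],0],
    [1,[0,0,0.7],0],
    [1,[0,0,0.7],0],
    [1,[0,0,0.7],0],
    [1,[0,0,0.7],0],
    [1,[0,0,0.7],0],
    [1,[0,0,0.6],0],
    [1,[0,0,0.4],0],
    [1,[0,0,0],0],
    [1,[0,0,0],0],
    [1,[0,0,0],0],
    [1,[0,0,0],0]
  ]
}}

```text
time_s: 26.9
tcp_pos: [0.4718, -0.0299, 0.3274]
tool_rot: [0.75, 0.662, 0.001, 0.0]
wrist_force: [-0.7, -0.6, -0.7]
finger_gap: 0.363
grip_force: 25.0
```

```bash
cat >> chk.py <<'E'
ims=[]
for c in("side","top"):
    im=camera(c); q=proj(c,[.465,-.065,.12]).astype(int)
    ims.append(cv2.resize(im[q[1]-50:q[1]+50,q[0]-65:q[0]+65,::-1],(400,308),interpolation=cv2.INTER_CUBIC))
cv2.imwrite("pics/p6.png",np.hstack(ims))
E
python3 chk.py
```

```text
[ 0.4718 -0.0299  0.3274] [0.75  0.662 0.001 0.   ] 26.9
[(array([254.3, 153.1]), 0.6)]
30 [ 0.465 -0.084  0.066] [254.4 160.8]
40 [ 0.463 -0.099  0.077] [252.8 157. ]
45 [ 0.462 -0.106  0.083] [252.  155.1]
50 [ 0.461 -0.113  0.09 ] [251.4 153. ]
55 [ 0.46  -0.118  0.098] [250.8 151. ]
60 [ 0.46  -0.123  0.106] [250.3 148.9]
```

View pics/p6.png

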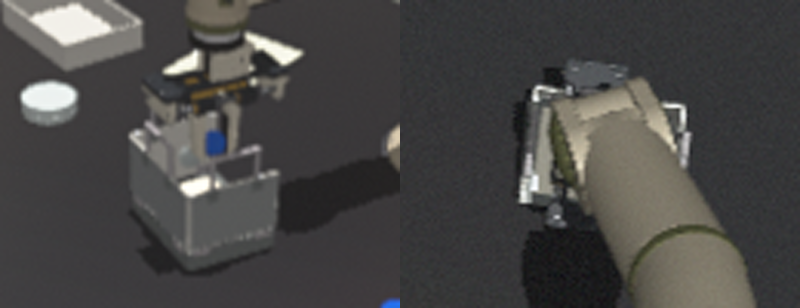

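```bash
python3 -c "
from plant import bot
print(bot.finish_job())"
```

```text
the job is handed in; nothing more can be done
None
```

I handed the job in at about 27 s of the 72 s allowed. All three panels are upright, and the gripper is holding the tall tube still at roughly 45–50°, cap up, with its tip inside the box about 85 mm above the bench; these are my camera estimates, as no verdict came back.

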